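Set the knobs out on the drawer fronts

ROBOT

A 7-joint arm with a two-finger parallel gripper is mounted at the origin on the work surface. World frame = base frame: x ahead of the robot, y to its left, z up, the work surface at z = 0. Lengths are in mm, angles in rad, forces in N, time in s.
With the tool pointing down it reaches from about 400 to 875 mm from the base axis. Payload 4.4 kg.
Tool frame: the origin (TCP) lies on the centre line of the jaws, within the pads' length; the fingertips stand 25 mm ahead of it and the grasp point (between the pads) lies 6 mm ahead of it (ctrl.finger_overhang is the distance from the TCP to the fingertips, in mm); z points along the fingers, y is the line along which they close (so a half turn about z gives the same grasp; the last joint's range is limited). The gripper opens to 85 mm and grips with 20 to 120 N. Pads are 22 mm wide; open, the fingers measure 114 mm over their backs; the gripper's body (76 mm by 85 mm) begins 54 mm behind the grasp point. The pads swing forward as they close: fully open they stand 13 mm farther back than shut.
Start: joints at [1.102, 0.628, 0.038, 1.517, -0.027, 0.996, -0.02], TCP at [254.824, -597.982, 256.313] pointing down, gripper open.
Joint ranges: [-3.06, 3.06], [-0.37, 2.12], [-1.25, 1.32], [0.18, 2.47], [-1.1, 4.24], [0.23, 1.98], [-2.94, 2.94]. Speed limits (rad/s): [2.57, 2.57, 3.14, 3.14, 3.14, 3.14, 3.14].

INTERFACE

Orientations are given as [roll, pitch, yaw] about the fixed x, y, z axes, in that order (R = Rz(yaw) Ry(pitch) Rx(roll)).
In Python, from cell import ctrl gives the robot as it stands. The module is installed in compiled form; this text tells all that it offers.
- The arm moves only by the tool play_rows, never from a script. Its argument "targets" is a list of rows, each a list of 5 numbers: the closure, from 0 (fully open) to 1 (shut), then the shift along the tool's x, y, z in cm, then the turn about the tool's z in degrees. In form: [[gripper, dx, dy, dz, spin], ...]. A call has 1 to 10 rows; each row is the pose to reach, as a shift and turn from the pose commanded when the call began, along the tool's axes at that moment; what a row does not reach only later rows make up. A row lasts 1/10 s, in which the tool goes at most 50 mm and 8.59 degrees, less where a joint would pass 70% of its speed; a pose out of reach is approached as far as the arm can. A call with a gripper value outside its range is refused whole. The fingers move at their own pace and stop on an object; the grip force is fixed at half the most. Time passes only in rows, so rows that repeat a pose let the fingers close. It gives the time, the measured TCP pose, the force, the opening and the grip force at its end, in the units of the state.
- ctrl.read_state(): the state, without advancing time (a new reading comes with each control period).
- ctrl.get_image(name): name is "side" or "top"; returns (picture, depth): 480x640x3 uint8, red, green, blue; 480x640 float32, mm along the optical axis (not along the pixel's ray), 0 where there is no reading.
- ctrl.calibration(name): a dict with "vfov" (degrees; the focal length in pixels is half the picture's height over the tangent of half this angle, whatever the lens; pixels are square), "cx", "cy" (the principal point, pixels), "k1" (the pictures are not rectified: a ray, as slopes to the right and down, at radius r is drawn at 1 + k1 r^2 times it, then the intrinsics apply), "extrinsics" (4x4, takes a point from camera to world coordinates). Camera axes: x right, y down, z forward; pixel columns grow to the right and rows downward; lengths in mm; the calibration is good to about 2 mm. A picture is of the moment at which its call begins. calibration takes no time and is no camera call.
- ctrl.finish_job(): hands the job in; it is judged then, once.
Trained networks look in the newest picture that a camera, given by its name, has taken for a name from the list of things; names that differ only in an ending like _2 or _b are one class to them, and where a whole thing is asked for, a point or a joint stands for the part that bears it (a point fixed in the world has none). Each returns a list of dicts, best first, with "confidence" (0 to 1); they miss things now and then, are a little off and sometimes report something else, mostly with a low value. They report only what shows in the picture. A call takes as long as a camera call. They do not tell look-alikes from the thing itself.
- ctrl.search_frame(camera, name): "bbox" ([left, top, right, bottom] in pixels, round what is visible of it).
- ctrl.trace(camera, name): "pixels" (480x640 bool, what is visible of it) and "bbox" ([left, top, right, bottom] in pixels, round what is visible of it).
The state is a dict: "clock": time; "qpos": joint angles; "qd": joint speeds; "tau": joint torques, N m; "eef_pos": TCP position; "tool_rot": TCP orientation; "force": force on the tool from outside, world axes, zero at the start; "torque": the same for the moment, N m; "width": finger opening in mm; "gripper_force": force on a finger pad.
Only numpy, scipy, OpenCV 4.12 (cv2) and the standard library are available. Lean on these libraries where they do the work, as an engineer would, in place of code of your own. Each camera call takes 0.05 s, during which the arm holds its last target. There are 200 camera calls.

TASK

Set the knobs out on the drawer fronts: the two porcelain knobs go on the blue fronts and the two walnut knobs on the white fronts, the large knob on the large front and the small knob on the small front of its colour. Stand each one upright on its foot, centred over the screw hole in the middle of its front. Leave the two pine knobs where they are.

Things in the scene. Friction and masses are not known exactly. Their poses are not given: they have to be found in the camera images.
- porcelain_large: Glossy white porcelain, large round cabinet knob, 46 mm across and 40 mm tall: round foot 32 mm across, waist 22 mm, straight-sided flat-topped head 46 mm across from 21 to 40 mm above the underside; loose, stands upright on the bench foot down at the start. Origin: centre of the underside of its foot; z up its axis, round about it.
- porcelain_small: Glossy white porcelain, small round cabinet knob, 30 mm across and 32 mm tall: round foot 24 mm across, waist 16 mm, straight-sided flat-topped head 30 mm across from 14 to 32 mm above the underside; loose, stands upright on the bench foot down at the start. Origin: centre of the underside of its foot; z up its axis, round about it.
- walnut_large: Dark brown walnut, large round cabinet knob, 46 mm across and 40 mm tall: round foot 32 mm across, waist 22 mm, straight-sided flat-topped head 46 mm across from 21 to 40 mm above the underside; loose, stands upright on the bench foot down at the start. Origin: centre of the underside of its foot; z up its axis, round about it.
- walnut_small: Dark brown walnut, small round cabinet knob, 30 mm across and 32 mm tall: round foot 24 mm across, waist 16 mm, straight-sided flat-topped head 30 mm across from 14 to 32 mm above the underside; loose, stands upright on the bench foot down at the start. Origin: centre of the underside of its foot; z up its axis, round about it.
- pine_large: Pale unfinished pine, large round cabinet knob, 46 mm across and 40 mm tall: round foot 32 mm across, waist 22 mm, straight-sided flat-topped head 46 mm across from 21 to 40 mm above the underside; loose, stands upright on the bench foot down at the start. Origin: centre of the underside of its foot; z up its axis, round about it. Not wanted: stays where it is.
- pine_small: Pale unfinished pine, small round cabinet knob, 30 mm across and 32 mm tall: round foot 24 mm across, waist 16 mm, straight-sided flat-topped head 30 mm across from 14 to 32 mm above the underside; loose, stands upright on the bench foot down at the start. Origin: centre of the underside of its foot; z up its axis, round about it. Not wanted: stays where it is.
- front_blue_large: Large blue-painted drawer front, a flat board 90 x 130 mm and 16 mm thick, lying face up and fixed to the bench. A small black screw hole (8 mm, only a mark, nothing enters it) with a pencilled cross marks the middle of its face. Origin: centre of its underside, straight below the hole, so the face is 16 mm above it; x along the 90 mm side, y along the 130 mm side, z up.
- front_white_large: Large white-painted drawer front, a flat board 90 x 130 mm and 16 mm thick, lying face up and fixed to the bench. A small black screw hole (8 mm, only a mark, nothing enters it) with a pencilled cross marks the middle of its face. Origin: centre of its underside, straight below the hole, so the face is 16 mm above it; x along the 90 mm side, y along the 130 mm side, z up.
- front_blue_small: Small blue-painted drawer front, a flat board 60 x 90 mm and 16 mm thick, lying face up and fixed to the bench. A small black screw hole (8 mm, only a mark, nothing enters it) with a pencilled cross marks the middle of its face. Origin: centre of its underside, straight below the hole, so the face is 16 mm above it; x along the 60 mm side, y along the 90 mm side, z up.
- front_white_small: Small white-painted drawer front, a flat board 60 x 90 mm and 16 mm thick, lying face up and fixed to the bench. A small black screw hole (8 mm, only a mark, nothing enters it) with a pencilled cross marks the middle of its face. Origin: centre of its underside, straight below the hole, so the face is 16 mm above it; x along the 60 mm side, y along the 90 mm side, z up.
Things that resemble listed ones, but are neither listed nor needed, are in the scene too. Leave any red or turquoise look-alike of the walnut_small alone. What is shaped like the front_white_small but turquoise is not meant.

How it is judged:
By the outcome, as a careful person would: the job done as asked, in the order asked, and still so for the second after the job is handed in, with the robot touching nothing.
It also fails if it takes over 83 s, if anything falls off the work surface, if the arm or the gripper's body presses on something with over 40 N, if the wrist force passes 120 N, or if a joint passes its speed limit or range.

## Working session

There is one attempt and no reset: what is moved stays moved. The work goes in short steps, Python scripts to look and compute and a tool call to move; the robot and the scene stay as the last step left them, time stands still between calls to the robot, and variables do not carry over. Pictures are saved under pics/ and viewed, at most 14 in all, crops included, and the job is handed in when it is done.

Besides the shell and the picture viewer there is one more tool, called after ">>>" as name([rows], argument=value, ...), one row to a line, values as JSON. play_rows: Moves the arm, as the interface text tells. Its arguments: {"type":"object","properties":{"targets":{"type":"array"}},"required":["targets"]}

```bash
mkdir -p pics
python3 - <<'E'
from cell import ctrl
import cv2,numpy as np
for n in("top","side"):
    p,d=ctrl.get_image(n); cv2.imwrite(f"pics/{n}0.png",p[:,:,::-1]); np.savez(f"{n}0.npz",p=p,d=d)
    c=ctrl.calibration(n); print(n,c)
s=ctrl.read_state(); print(s["clock"],s["eef_pos"],s["tool_rot"],s["width"])
E
```

```text
top {'vfov': 45.61044405171028, 'cx': 326.91283241120647, 'cy': 238.12460876666992, 'k1': -0.18750091112540582, 'extrinsics': array([[ 1.70572606e-02, -9.88964202e-01,  1.47169481e-01,
         3.01036480e+02],
       [-9.99574327e-01, -2.03510926e-02, -2.09044855e-02,
         1.34127978e+01],
       [ 2.36688475e-02, -1.46750262e-01, -9.88890361e-01,
         1.34899228e+03],
       [ 0.00000000e+00,  0.00000000e+00,  0.00000000e+00,
         1.00000000e+00]])}
side {'vfov': 57.420052778106026, 'cx': 315.91149822925917, 'cy': 244.0930767610897, 'k1': -0.008189755904226746, 'extrinsics': array([[-6.95319279e-01, -4.35536811e-01,  5.71698161e-01,
        -1.12187546e+02],
       [-7.18663801e-01,  4.13254427e-01, -5.59234405e-01,
         5.77466875e+02],
       [ 7.31037302e-03, -7.99705236e-01, -6.00348310e-01,
         6.58239615e+02],
       [ 0.00000000e+00,  0.00000000e+00,  0.00000000e+00,
         1.00000000e+00]])}
0.1 [ 254.62404488 -597.48840369  255.48001494] [-3.13988492e+00  2.57674052e-05  4.02823014e-01] 85.27594439623236
```

View pics/top0.png

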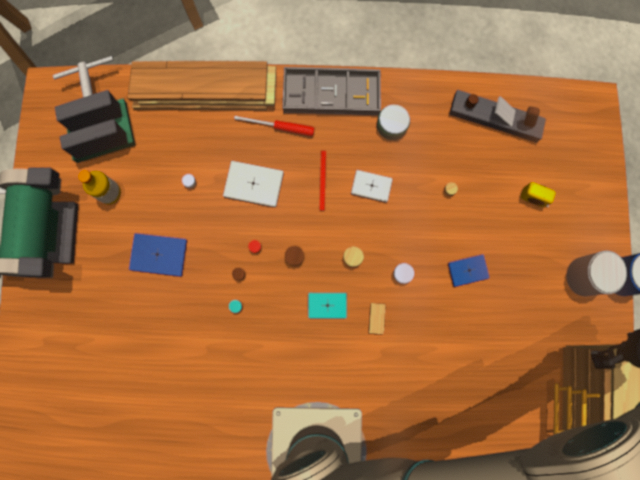

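View pics/side0.png

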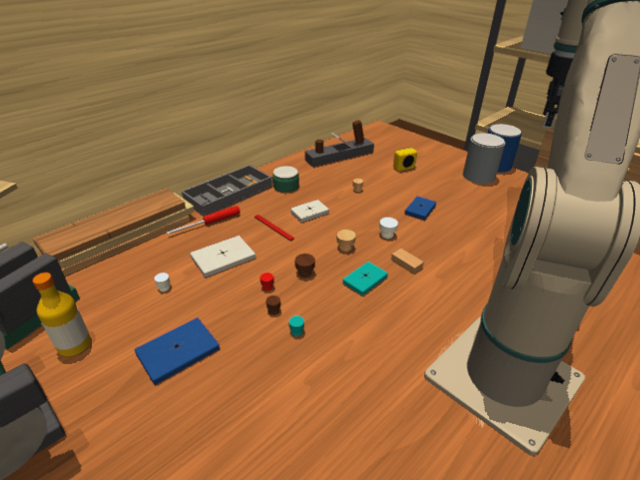

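The top view shows all the parts. White knob small is at (189,181) and large at (404,273). Walnut large is at (294,257) and small at (238,274). Boards are white L (253,184), white S (372,185), blue L (158,254) and blue S (468,270).

```bash
cat > h.py <<'E'
import numpy as np,cv2
from cell import ctrl
def ray(cam,uv):
    c=ctrl.calibration(cam); f=240/np.tan(np.radians(c["vfov"]/2))
    q=(np.array(uv,float).reshape(-1,2)-[c["cx"],c["cy"]])/f; s=q.copy()
    for _ in range(20): s=q/(1+c["k1"]*(s**2).sum(1,keepdims=True))
    return np.c_[s,np.ones(len(s))],c["extrinsics"]
def at_z(cam,uv,z):
    s,E=ray(cam,uv); d=s@E[:3,:3].T; return E[:3,3]+d*((z-E[2,3])/d[:,2])[:,None]
def proj(cam,P):
    c=ctrl.calibration(cam); f=240/np.tan(np.radians(c["vfov"]/2));E=c["extrinsics"]
    p=(np.atleast_2d(P)-E[:3,3])@E[:3,:3]; s=p[:,:2]/p[:,2:]
    return s*(1+c["k1"]*(s**2).sum(1,keepdims=True))*f+[c["cx"],c["cy"]]
def blob(p,uv,w):
    """mask of the non-wood region at uv within a window, by colour distance to the seed"""
    u,v=np.int32(np.round(uv)); lab=cv2.cvtColor(p,cv2.COLOR_RGB2LAB).astype(float)
    win=lab[v-w:v+w+1,u-w:u+w+1]; edge=np.r_[win[0],win[-1],win[:,0],win[:,-1]]
    bg=np.median(edge,0); dd=win-bg; dd[...,0]*=.5
    seed=np.median(win[w-2:w+3,w-2:w+3].reshape(-1,3),0)-bg; seed[0]*=.5
    m=((dd@seed)/(seed@seed)>.5).astype(np.uint8)
    n,l,st,ce=cv2.connectedComponentsWithStats(m)
    k=l[w,w] if l[w,w] else 1+np.argmax(st[1:,4])
    return l==k,ce[k]+[u-w,v-w],(u-w,v-w)
KN=dict(pl=((404,273),15,40,23),ps=((189,181),10,32,15),wl=((294,257),15,40,23),ws=((238,274),10,32,15))
BD=dict(BL=((158,254),38),WL=((253,184),38),BS=((468,270),26),WS=((372,185),26))
def knob_model(cam,xy,h,r,zlo):
    """centroid of silhouette hull of the head at xy"""
    t=np.linspace(0,2*np.pi,60); ring=np.c_[xy[0]+r*np.cos(t),xy[1]+r*np.sin(t)]
    P=np.r_[np.c_[ring,0*t+h],np.c_[ring,0*t+zlo]]
    hull=cv2.convexHull(proj(cam,P).astype(np.float32)); M=cv2.moments(hull)
    return np.array([M["m10"],M["m01"]])/M["m00"],M["m00"]
def locate_knob(cam,p,uv,w,h,r,base=0):
    m,c,_=blob(p,uv,w); zlo=base+(21 if h==40 else 14); H=base+h
    xy=at_z(cam,c,H-5)[0,:2]
    for _ in range(5):
        g,a=knob_model(cam,xy,H,r,zlo); xy+=at_z(cam,c,H)[0,:2]-at_z(cam,g,H)[0,:2]
    return xy,m.sum()/a
E
python3 - <<'E'
from h import *
T=np.load("top0.npz");S=np.load("side0.npz")
for k,(uv,w,h,r) in KN.items():
    xy,a=locate_knob("top",T["p"],uv,w,h,r)
    u2=proj("side",[*xy,h-8])[0]; 
    x2,a2=locate_knob("side",S["p"],u2,int(w*1.1),h,r)
    print(k,xy.round(1),round(a,2),"side",x2.round(1),round(a2,2))
for k,(uv,w) in BD.items():
    for cam,I in(("top",T),("side",S)):
        if cam=="side": uv=proj("side",[*xy,16])[0]
        m,c,o=blob(I["p"],np.array(uv)+[(5),5],w+(14 if cam=="side" else 0)); 
        mm=cv2.morphologyEx(np.uint8(m),cv2.MORPH_CLOSE,np.ones((5,5)))
        rect=cv2.minAreaRect(cv2.convexHull(np.argwhere(mm)[:,::-1].astype(np.int32)))
        # hole: dark pixels near seed
        g=cv2.cvtColor(I["p"],cv2.COLOR_RGB2GRAY).astype(float); u,v=np.int32(np.round(uv)); q=g[v-5:v+6,u-5:u+6]
        wt=np.clip(np.median(q)-8-q,0,None); yy,xx=np.mgrid[v-5:v+6,u-5:u+6]; hc=np.array([(wt*xx).sum(),(wt*yy).sum()])/wt.sum()
        xy_=at_z(cam,hc,16)[0,:2]; 
        if cam=="top": xy=xy_
        cor=at_z(cam,cv2.boxPoints(rect),16)[:,:2]; e=cor[1]-cor[0];e2=cor[2]-cor[1]
        L=e if np.hypot(*e)>np.hypot(*e2) else e2
        print(k,cam,"hole",xy_.round(1),"board",at_z(cam,rect[0],16)[0,:2].round(1),np.hypot(*e).round(),np.hypot(*e2).round(),"ang",np.degrees(np.arctan2(L[1],L[0])).round(1))
E
```

```text
pl [ 419.1 -194.6] 1.0 side [ 425.1 -207.6] 0.63
ps [632.7 321.7] 0.93 side [639.6 315.1] 0.59
wl [451.2  61.5] 1.16 side [442.5  68.5] 1.35
ws [408.3 189.9] 1.1 side [403.9 192.4] 1.18
BL top hole [453.  388.8] board [1045.3  794.5] 121.0 181.0 ang -101.7
BL side hole [452.  386.9] board [2964.1 -206.8] 1236.0 1380.0 ang 164.5
WL top hole [629.8 165.6] board [1048.6  794.1] 115.0 185.0 ang -105.6
WL side hole [629.5 163.4] board [3031.1 -224. ] 624.0 778.0 ang 163.3
BS top hole [ 429.6 -354.6] board [1086.8  841.8] 121.0 89.0 ang -81.3
BS side hole [ 429.7 -358.1] board [3376.4 -253.7] 709.0 442.0 ang -19.1
WS top hole [ 630.8 -120.1] board [1087.1  843.5] 78.0 140.0 ang -107.9
WS side hole [ 633.3 -122.9] board [3432.3 -272.5] 378.0 499.0 ang 164.9
```

>>> play_rows([
  [0, 30.9, -30.6, 0, -66.9],
  [0, 30.9, -30.6, 0, -66.9],
  [0, 30.9, -30.6, 0, -66.9],
  [0, 30.9, -30.6, 0, -66.9],
  [0, 30.9, -30.6, 5, -66.9],
  [0, 30.9, -30.6, 10, -66.9],
  [0, 30.9, -30.6, 10, -66.9],
  [0, 30.9, -30.6, 10, -66.9],
  [0, 30.9, -30.6, 10, -66.9],
  [0, 30.9, -30.6, 10, -66.9],
])

```text
clock: 1.1
eef_pos: [420.2, -188.7, 154.4]
tool_rot: [-3.139, -0.005, 1.58]
force: [-0.9, 0.6, 0.8]
width: 85.6
gripper_force: 0.0
```

Run:
```python
from h import *
T=np.load("top0.npz");d=T["d"]
v,u=np.mgrid[0:480,0:640]
for k,(uv,w,h,r) in KN.items():
    xy,a=locate_knob("top",T["p"],uv,w,h,r)
    sl=np.s_[uv[1]-w:uv[1]+w+1,uv[0]-w:uv[0]+w+1]
    s,E=ray("top",np.c_[u[sl].ravel(),v[sl].ravel()]); P=(s*d[sl].reshape(-1,1))@E[:3,:3].T+E[:3,3]
    m=P[:,2]>h*.7; Q=P[m]; c,rr=cv2.minEnclosingCircle(Q[:,:2].astype(np.float32))
    print(k,xy.round(1),Q[:,:2].mean(0).round(1),np.round(c,1),round(rr,1),m.sum(),np.median(Q[:,2]).round(1))
s=ctrl.read_state(); print(s["clock"],s["eef_pos"].round(1),s["tool_rot"].round(4),s["qpos"].round(2))
```

```text
pl [ 419.1 -194.6] [ 416.7 -190.9] [367.6 -98.3] 130.1 305 40.1
ps [632.7 321.7] [621.7 311.2] [470.7 171.8] 232.1 124 32.8
wl [451.2  61.5] [451.3  61.7] [388.5  39.8] 91.3 317 40.0
ws [408.3 189.9] [408.7 186.3] [358.4 109.1] 111.6 139 32.3
1.1 [ 420.2 -188.7  154.4] [-3.1394 -0.0048  1.5803] [ 0.54  0.54 -0.24  2.12  0.25  0.51  0.11]
```

Run:
```python
from h import *
T=np.load("top0.npz");d=T["d"]
v,u=np.mgrid[0:480,0:640]
for k,(uv,w,h,r) in KN.items():
    sl=np.s_[uv[1]-w:uv[1]+w+1,uv[0]-w:uv[0]+w+1]
    s,E=ray("top",np.c_[u[sl].ravel(),v[sl].ravel()]); P=(s*d[sl].reshape(-1,1))@E[:3,:3].T+E[:3,3]
    m=abs(P[:,2]-h)<h*.3; Q=P[m]; c,rr=cv2.minEnclosingCircle(Q[:,:2].astype(np.float32))
    print(k,Q[:,:2].mean(0).round(1),np.round(c,1),round(rr,1),m.sum(),Q[:,2].std().round(1))
```

```text
pl [ 417.9 -192.9] [ 419. -193.] 22.9 302 2.9
ps [629.7 318.6] [630.5 318.9] 15.0 121 3.2
wl [453.2  62.3] [453.4  62.5] 22.8 313 2.9
ws [411.1 190.1] [411.4 190.5] 15.0 136 2.7
```

>>> play_rows([
  [0, 0, 0, 0, 0],
  [0, 0, 0, 4, 0],
  [0, 0, 0, 8, 0],
  [0, 0, 0, 11.8, 0],
  [0, 0, 0, 11.8, 0],
  [0, 0, 0, 11.8, 0],
])

```text
clock: 1.7
eef_pos: [419.0, -196.7, 38.6]
tool_rot: [3.141, 0.0, 1.568]
force: [0.9, -0.5, 0.4]
width: 85.5
gripper_force: 0.0
```

>>> play_rows([
  [1, 0, 0, 0, 0],
  [1, 0, 0, 0, 0],
  [1, 0, 0, 0, 0],
  [1, 0, 0, 0, 0],
  [1, 0, 0, 0, 0],
  [1, 0, 0, 0, 0],
  [1, 0, 0, 0, 0],
  [1, 0, 0, 0, 0],
])

```text
clock: 2.5
eef_pos: [420.1, -196.0, 40.2]
tool_rot: [3.139, 0.002, 1.57]
force: [-1.6, -0.2, 12.0]
width: 43.7
gripper_force: 59.5
```

>>> play_rows([
  [0.2, 0, 0, 0, 0],
  [0.2, 0, 0, 0, 0],
  [0.2, 0, 0, 0, 0],
  [0.2, 0, 0, 0, 0],
  [0.2, 0, 0, 0, 0],
])

```text
clock: 3.0
eef_pos: [419.1, -195.3, 38.3]
tool_rot: [-3.142, -0.0, 1.57]
force: [0.2, 0.5, -0.2]
width: 68.5
gripper_force: 0.0
```

>>> play_rows([
  [0.2, 0, 0, 0, 90],
  [0.2, 0, 0, 0, 90],
  [0.2, 0, 0, 0, 90],
  [0.2, 0, 0, 0, 90],
  [0.2, 0, 0, 0, 90],
  [0.2, 0, 0, 0, 90],
  [0.2, 0, 0, 0, 90],
  [0.2, 0, 0, 0, 90],
  [0.2, 0, 0, 0, 90],
  [0.2, 0, 0, 0, 90],
])

```text
clock: 4.0
eef_pos: [419.1, -195.3, 38.2]
tool_rot: [-3.141, 0.0, 0.064]
force: [-0.5, -0.0, -1.1]
width: 67.8
gripper_force: 0.0
```

>>> play_rows([
  [0.2, 0, 0, 0, 4.1],
  [0.2, 0, 0, 0, 4.1],
  [1, 0, 0, 0, 4.1],
  [1, 0, 0, 0, 4.1],
  [1, 0, 0, 0, 4.1],
  [1, 0, 0, 0, 4.1],
  [1, 0, 0, 0, 4.1],
  [1, 0, 0, 0, 4.1],
])

```text
clock: 4.8
eef_pos: [419.2, -195.3, 38.6]
tool_rot: [3.141, -0.0, -0.0]
force: [-1.5, 0.1, 5.8]
width: 44.1
gripper_force: 60.9
```

>>> play_rows([
  [1, 0, 0, -5, 0],
  [1, 1.05, 5, -6, 0],
  [1, 1.05, 10, -6, 0],
  [1, 1.05, 14, -6, 0],
  [1, 1.05, 16.1, -6, 0],
  [1, 1.05, 16.1, -6, 0],
  [1, 1.05, 16.1, -4, 0],
  [1, 1.05, 16.1, -2.5, 0],
  [1, 1.05, 16.1, -2, 0],
  [1, 1.05, 16.1, -1.8, 0],
])

```text
clock: 5.8
eef_pos: [429.3, -355.1, 55.7]
tool_rot: [-3.14, 0.001, 0.0]
force: [0.5, -0.3, -0.6]
width: 43.8
gripper_force: 61.8
```

>>> play_rows([
  [1, 0, 0, 0.1, 0],
  [1, 0, 0, 0.15, 0],
  [1, 0, 0, 0.15, 0],
  [1, 0, 0, 0.15, 0],
])

```text
clock: 6.2
eef_pos: [429.7, -356.6, 55.3]
tool_rot: [3.141, -0.001, -0.001]
force: [-0.3, -0.0, -1.0]
width: 44.1
gripper_force: 61.8
```

>>> play_rows([
  [1, 0, 0, -5, 0],
  [1, 2.3, -5, -6.5, 0],
  [1, 2.3, -44.5, -6.5, 0],
  [1, 2.3, -44.5, -6.5, 0],
  [1, 2.3, -44.5, -6.5, 0],
  [1, 2.3, -44.5, -6.5, 0],
  [1, 2.3, -44.5, -6.5, 0],
  [1, 2.3, -44.5, -6.5, 0],
  [1, 2.3, -44.5, -6.5, 0],
  [1, 2.3, -44.5, -6.5, 0],
])

```text
clock: 7.2
eef_pos: [453.0, 89.5, 120.2]
tool_rot: [-3.141, -0.001, -0.001]
force: [1.0, 0.3, -1.0]
width: 43.9
gripper_force: 61.8
```

Run:
```python
from cell import ctrl
s=ctrl.read_state(); print(s["clock"],s["eef_pos"].round(1),s["tool_rot"].round(4),s["qpos"].round(2))
```

```text
7.2 [453.   89.5 120.2] [-3.1414e+00 -1.0000e-03 -1.2000e-03] [-0.06  0.61 -0.28  2.15  0.39  0.43 -2.23]
```

>>> play_rows([
  [1, 0, -29.4, 0, -90],
  [1, 0, -29.4, 0, -90],
  [1, 0, -29.4, 0, -90],
  [1, 0, -29.4, 0, -90],
  [1, 0, -29.4, 0, -90],
  [1, 0, -29.4, 0, -90],
  [1, 0, -29.4, 0, -90],
  [1, 0, -29.4, 0, -90],
  [1, 0, -29.4, 0, -90],
  [1, 0, -29.4, 0, -90],
])

```text
clock: 8.2
eef_pos: [453.4, 381.3, 120.0]
tool_rot: [3.141, 0.0, 1.505]
force: [0.1, -0.2, -1.0]
width: 44.3
gripper_force: 61.9
```

>>> play_rows([
  [1, 0, 0, 0, -4.1],
  [1, 0, 0, 0, -4.1],
  [1, 0, 0, 0, -4.1],
])

```text
clock: 8.5
eef_pos: [453.4, 381.3, 119.9]
tool_rot: [3.141, 0.0, 1.568]
force: [0.4, -0.6, -1.0]
width: 44.2
gripper_force: 61.9
```

>>> play_rows([
  [1, 0.64, -0.06, 0, 0],
  [1, 0.64, -0.06, 3, 0],
  [1, 0.64, -0.06, 5, 0],
  [1, 0.64, -0.06, 6, 0],
  [1, 0.64, -0.06, 6.4, 0],
  [1, 0.64, -0.06, 6.45, 0],
  [1, 0.64, -0.06, 6.5, 0],
  [1, 0.64, -0.06, 6.55, 0],
  [1, 0.64, -0.06, 6.55, 0],
  [1, 0.64, -0.06, 6.55, 0],
])

```text
clock: 9.5
eef_pos: [453.0, 387.9, 54.7]
tool_rot: [3.141, -0.0, 1.57]
force: [-0.6, -0.5, -0.8]
width: 43.7
gripper_force: 61.8
```

>>> play_rows([
  [1, 0, 0, 0.06, 0],
  [1, 0, 0, 0.06, 0],
  [1, 0, 0, 0.06, 0],
])

```text
clock: 9.8
eef_pos: [453.0, 388.0, 54.6]
tool_rot: [3.141, -0.0, 1.57]
force: [-0.3, -1.4, 5.1]
width: 43.7
gripper_force: 62.5
```

>>> play_rows([
  [0.25, 0, 0, 0, 0],
  [0.25, 0, 0, 0, 0],
  [0.25, 0, 0, 0, 0],
  [0.25, 0, 0, 0, 0],
  [0.25, 0, 0, -5, 0],
  [0.25, 0, 0, -10, 0],
  [0.25, 0, 0, -10, 0],
  [0.25, -15, -5, -10, 0],
  [0.25, -15, -5, -10, 0],
  [0.25, -15, -5, -10, 0],
])

```text
clock: 10.8
eef_pos: [404.3, 243.9, 153.5]
tool_rot: [-3.141, 0.0, 1.571]
force: [1.3, -1.5, 0.4]
width: 64.0
gripper_force: 0.0
```

```bash
cat >> h.py <<'E'
def depth_circle(cam,p,d,xy,h,r,base=0):
    """centre of a knob head near xy from top depth"""
    H=base+h; u0,v0=proj(cam,[*xy,H])[0]; w=int(16 if h==40 else 12)
    v,u=np.mgrid[int(v0)-w:int(v0)+w+1,int(u0)-w:int(u0)+w+1]
    s,E=ray(cam,np.c_[u.ravel(),v.ravel()]); P=(s*d[v,u].reshape(-1,1))@E[:3,:3].T+E[:3,3]
    Q=P[abs(P[:,2]-H)<h*.3]; c,rr=cv2.minEnclosingCircle(Q[:,:2].astype(np.float32))
    return np.round(c,1),round(rr,1),len(Q)
E
python3 - <<'E'
from h import *
s=ctrl.read_state();print(s["clock"],s["eef_pos"].round(1),s["width"])
p,d=ctrl.get_image("top"); cv2.imwrite("pics/t1.png",p[:,:,::-1])
print("pl",depth_circle("top",p,d,(453,388),40,23,16))
print("wl",depth_circle("top",p,d,(453,62),40,23),"ws",depth_circle("top",p,d,(411,190),32,15))
p,d=ctrl.get_image("side"); cv2.imwrite("pics/s1.png",cv2.resize(p[280:430,80:280,::-1],None,fx=3,fy=3))
print("pl side",depth_circle("side",p,d,(453,388),40,23,16))
E
```

```text
10.8 [404.3 243.9 153.5] 64.03334964043854
pl (array([0., 0.]), 0.0, 0)
wl (array([0., 0.]), 0.0, 0) ws (array([0., 0.]), 0.0, 0)
pl side (array([450.1, 388.3]), 24.3, 495)
```

View pics/s1.png

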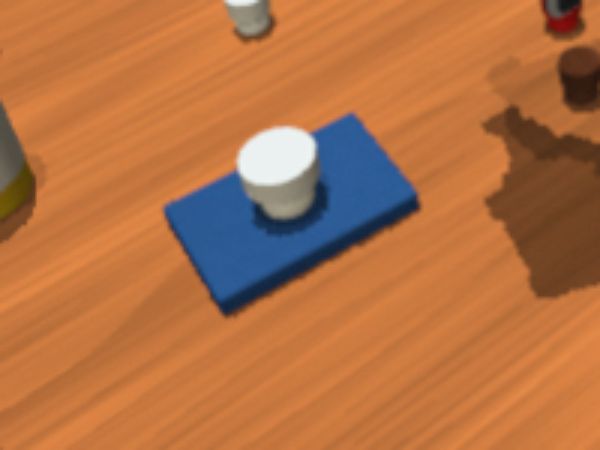

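View pics/t1.png

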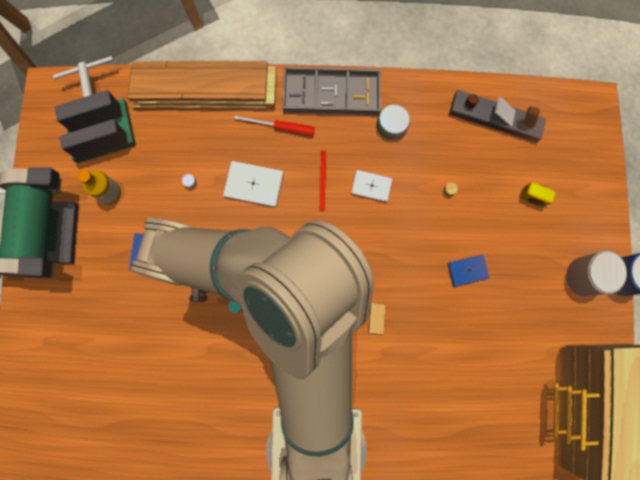

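>>> play_rows([
  [0.4, -4.8, 0.84, 0, 0],
  [0.4, -4.8, 0.84, 0, 0],
  [0.4, -4.8, 0.84, 4, 0],
  [0.4, -4.8, 0.84, 8, 0],
  [0.4, -4.8, 0.84, 12.25, 0],
  [0.4, -4.8, 0.84, 12.25, 0],
  [0.4, -4.8, 0.84, 12.25, 0],
])

```text
clock: 11.6
eef_pos: [413.2, 198.3, 31.3]
tool_rot: [-3.141, 0.0, 1.572]
force: [-0.2, 0.3, 0.4]
width: 51.4
gripper_force: 0.0
```

>>> play_rows([
  [1, 0, 0, 0, 0],
  [1, 0, 0, 0, 0],
  [1, 0, 0, 0, 0],
  [1, 0, 0, 0, 0],
  [1, 0, 0, 0, 0],
  [1, 0, 0, 0, 0],
  [0.4, 0, 0, 0, 0],
  [0.4, 0, 0, 0, 0],
  [0.4, 0, 0, 0, 0],
  [0.4, 0, 0, 0, 0],
])

```text
clock: 12.6
eef_pos: [413.8, 197.4, 31.4]
tool_rot: [3.141, -0.0, 1.57]
force: [-0.3, 0.3, 0.5]
width: 51.1
gripper_force: 0.0
```

>>> play_rows([
  [0.4, 0, 0, 0, 90],
  [0.4, 0, 0, 0, 90],
  [0.4, 0, 0, 0, 90],
  [0.4, 0, 0, 0, 90],
  [0.4, 0, 0, 0, 90],
  [0.4, 0, 0, 0, 90],
  [0.4, 0, 0, 0, 90],
  [0.4, 0, 0, 0, 90],
  [0.4, 0, 0, 0, 90],
  [0.4, 0, 0, 0, 90],
])

```text
clock: 13.6
eef_pos: [413.5, 197.6, 31.1]
tool_rot: [3.141, 0.0, 0.064]
force: [0.3, 0.2, -0.6]
width: 50.9
gripper_force: 0.0
```

>>> play_rows([
  [0.4, 0, 0, 0, 4.1],
  [0.4, 0, 0, 0, 4.1],
  [1, 0, 0, 0, 4.1],
  [1, 0, 0, 0, 4.1],
  [1, 0, 0, 0, 4.1],
  [1, 0, 0, 0, 4.1],
  [1, 0, 0, 0, 4.1],
  [1, 0, 0, 0, 4.1],
])

```text
clock: 14.4
eef_pos: [413.6, 197.4, 31.4]
tool_rot: [3.141, -0.0, -0.001]
force: [-0.7, -0.4, 5.4]
width: 27.9
gripper_force: 59.0
```

>>> play_rows([
  [1, 0, 0, -5, 0],
  [1, 0, 0, -9, 0],
  [1, 21.84, 31.89, -9, 0],
  [1, 21.84, 31.89, -9, 0],
  [1, 21.84, 31.89, -9, 0],
  [1, 21.84, 31.89, -9, 0],
  [1, 21.84, 31.89, -9, 0],
  [1, 21.84, 31.89, -9, 0],
  [1, 21.84, 31.89, -9, 0],
  [1, 21.84, 31.89, -9, 0],
])

```text
clock: 15.4
eef_pos: [632.8, -125.9, 120.6]
tool_rot: [3.141, -0.0, -0.005]
force: [0.1, 1.1, -0.5]
width: 27.7
gripper_force: 59.3
```

>>> play_rows([
  [1, 0, 0, 0, 0],
  [1, 0, 0, 0, 0],
])

```text
clock: 15.6
eef_pos: [631.2, -122.3, 120.3]
tool_rot: [-3.141, 0.001, -0.003]
force: [-0.5, 0.7, 0.2]
width: 27.8
gripper_force: 59.4
```

Run:
```python
from h import *
p,d=ctrl.get_image("top")
print("pl",depth_circle("top",p,d,(453,388),40,23,16),"ps",depth_circle("top",p,d,(630,319),32,15))
```

```text
pl (array([454.7, 389.4]), 24.0, 309) ps (array([630.9, 319.2]), 14.7, 118)
```

>>> play_rows([
  [1, 0, -0.05, 3, 0],
  [1, 0, -0.05, 5, 0],
  [1, 0, -0.05, 6.5, 0],
  [1, 0, -0.05, 7, 0],
  [1, 0, -0.05, 7.1, 0],
  [1, 0, -0.05, 7.2, 0],
  [1, 0, -0.05, 7.25, 0],
  [1, 0, -0.05, 7.3, 0],
  [1, 0, -0.05, 7.3, 0],
])

```text
clock: 16.55
eef_pos: [631.9, -121.3, 48.7]
tool_rot: [3.141, -0.001, -0.001]
force: [-0.3, -0.4, -0.5]
width: 27.7
gripper_force: 59.4
```

>>> play_rows([
  [1, -0.05, 0, 0.06, 0],
  [1, -0.05, 0, 0.12, 0],
  [1, -0.05, 0, 0.15, 0],
  [1, -0.05, 0, 0.15, 0],
])

```text
clock: 16.95
eef_pos: [631.3, -121.2, 47.5]
tool_rot: [3.141, -0.0, -0.001]
force: [-0.2, -0.5, 4.8]
width: 27.9
gripper_force: 59.9
```

>>> play_rows([
  [0.3, 0, 0, 0, 0],
  [0.3, 0, 0, 0, 0],
  [0.3, 0, 0, 0, 0],
  [0.3, 0, 0, -5, 0],
  [0.1, 0, 0, -10, 0],
  [0.1, -17.85, -18.27, -10, 0],
  [0.1, -17.85, -18.27, -10, 0],
  [0.1, -17.85, -18.27, -10, 0],
  [0.1, -17.85, -18.27, -10, 0],
  [0.1, -17.85, -18.27, -10, 0],
])

```text
clock: 17.95
eef_pos: [455.2, 59.0, 146.9]
tool_rot: [-3.141, -0.001, -0.002]
force: [0.4, 1.9, 0.0]
width: 76.6
gripper_force: 0.0
```

>>> play_rows([
  [0.1, 0, 0, 0, 0],
  [0.1, 0, 0, 0, 0],
])

```text
clock: 18.15
eef_pos: [456.4, 58.8, 147.1]
tool_rot: [3.141, -0.0, 0.002]
force: [1.6, -0.9, -0.6]
width: 76.8
gripper_force: 0.0
```

Run:
```python
from h import *
p,d=ctrl.get_image("side"); np.savez("s2.npz",p=p,d=d)
print("ws side",depth_circle("side",p,d,(631,-121),32,15,16))
print("pl side",depth_circle("side",p,d,(453,388),40,23,16))
```

```text
ws side (array([ 624.4, -116.4]), 13.0, 35)
pl side (array([449.8, 388.7]), 23.6, 503)
```

>>> play_rows([
  [0.1, -0.35, -0.27, 4, 0],
  [0.1, -0.35, -0.27, 8, 0],
  [0.1, -0.35, -0.27, 10.9, 0],
  [0.1, -0.35, -0.27, 10.9, 0],
  [0.1, -0.35, -0.27, 10.9, 0],
])

```text
clock: 18.7
eef_pos: [453.8, 60.0, 37.6]
tool_rot: [3.141, 0.0, -0.002]
force: [0.6, 0.4, -0.1]
width: 76.8
gripper_force: 0.0
```

>>> play_rows([
  [1, 0, 0, 0, 0],
  [1, 0, 0, 0, 0],
  [1, 0, 0, 0, 0],
  [1, 0, 0, 0, 0],
  [1, 0, 0, 0, 0],
  [1, 0, 0, 0, 0],
  [0.2, 0, 0, 0, 0],
  [0.2, 0, 0, 0, 0],
  [0.2, 0, 0, 0, 0],
  [0.2, 0, 0, 0, 0],
])

```text
clock: 19.7
eef_pos: [453.2, 60.6, 37.8]
tool_rot: [-3.142, -0.0, -0.001]
force: [0.2, 0.3, -0.0]
width: 68.2
gripper_force: 0.0
```

>>> play_rows([
  [0.2, 0, 0, 0, -90],
  [0.2, 0, 0, 0, -90],
  [0.2, 0, 0, 0, -90],
  [0.2, 0, 0, 0, -90],
  [0.2, 0, 0, 0, -90],
  [0.2, 0, 0, 0, -90],
  [0.2, 0, 0, 0, -90],
  [0.2, 0, 0, 0, -90],
  [0.2, 0, 0, 0, -90],
  [0.2, 0, 0, 0, -90],
])

```text
clock: 20.7
eef_pos: [453.1, 60.5, 37.6]
tool_rot: [-3.141, 0.0, 1.505]
force: [-0.3, -0.0, -1.2]
width: 68.1
gripper_force: 0.0
```

>>> play_rows([
  [0.2, 0, 0, 0, -4.1],
  [0.2, 0, 0, 0, -4.1],
  [1, 0, 0, 0, -4.1],
  [1, 0, 0, 0, -4.1],
  [1, 0, 0, 0, -4.1],
  [1, 0, 0, 0, -4.1],
  [1, 0, 0, 0, -4.1],
  [1, 0, 0, 0, -4.1],
])

```text
clock: 21.5
eef_pos: [453.2, 60.6, 38.0]
tool_rot: [3.141, 0.0, 1.57]
force: [-0.7, -0.4, 5.6]
width: 44.3
gripper_force: 60.9
```

>>> play_rows([
  [1, 0, 0, -5, 0],
  [1, 0, 0, -9, 0],
  [1, 10.37, 17.61, -9, 0],
  [1, 10.37, 17.61, -9, 0],
  [1, 10.37, 17.61, -9, 0],
  [1, 10.37, 17.61, -9, 0],
  [1, 10.37, 17.61, -9, 0],
  [1, 10.37, 17.61, -9, 0],
  [1, 10.37, 17.61, -9, 0],
  [1, 10.37, 17.61, -9, 0],
])

```text
clock: 22.5
eef_pos: [628.0, 163.0, 127.4]
tool_rot: [-3.14, 0.002, 1.571]
force: [0.4, -0.0, -0.9]
width: 44.1
gripper_force: 61.8
```

>>> play_rows([
  [1, 0, 0, 3, 0],
  [1, 0, 0, 5, 0],
  [1, 0, 0, 6.5, 0],
  [1, 0, 0, 7, 0],
  [1, 0, 0, 7.1, 0],
  [1, 0, 0, 7.2, 0],
  [1, 0, 0, 7.25, 0],
  [1, 0, 0, 7.3, 0],
  [1, 0, 0, 7.3, 0],
])

```text
clock: 23.4
eef_pos: [629.6, 164.3, 55.2]
tool_rot: [3.141, -0.0, 1.57]
force: [0.0, -0.8, -0.6]
width: 43.8
gripper_force: 61.8
```

>>> play_rows([
  [1, 0, 0, 0.05, 0],
  [1, 0, 0, 0.1, 0],
  [1, 0, 0, 0.12, 0],
  [1, 0, 0, 0.12, 0],
])

```text
clock: 23.8
eef_pos: [629.4, 164.3, 54.1]
tool_rot: [3.141, 0.0, 1.57]
force: [-1.4, -0.5, 5.8]
width: 43.8
gripper_force: 62.3
```

>>> play_rows([
  [0.2, 0, 0, 0, 0],
  [0.2, 0, 0, 0, 0],
  [0.2, 0, 0, 0, 0],
  [0.2, 0, 0, -5, 0],
  [0.3, 0, 0, -10, 0],
  [0.3, 15.35, 0.03, -10, 0],
  [0.3, 15.35, 0.03, -10, 0],
  [0.3, 15.35, 0.03, -10, 0],
  [0.3, 15.35, 0.03, -10, 0],
  [0.3, 15.35, 0.03, -10, 0],
])

```text
clock: 24.8
eef_pos: [628.3, 320.4, 153.3]
tool_rot: [-3.141, -0.001, 1.574]
force: [0.4, -0.6, 0.4]
width: 60.1
gripper_force: 0.0
```

>>> play_rows([
  [0.3, 0, 0, 0, 0],
  [0.3, 0, 0, 4, 0],
  [0.3, 0, 0, 8, 0],
  [0.3, 0, 0, 12.2, 0],
  [0.3, 0, 0, 12.2, 0],
  [0.3, 0, 0, 12.2, 0],
])

```text
clock: 25.4
eef_pos: [630.1, 316.1, 31.6]
tool_rot: [-3.141, 0.001, 1.568]
force: [0.0, 0.3, 0.6]
width: 59.6
gripper_force: 0.0
```

>>> play_rows([
  [1, 0, 0, 0, 0],
  [1, 0, 0, 0, 0],
  [1, 0, 0, 0, 0],
  [1, 0, 0, 0, 0],
  [1, 0, 0, 0, 0],
  [1, 0, 0, 0, 0],
  [0.4, 0, 0, 0, 0],
  [0.4, 0, 0, 0, 0],
  [0.4, 0, 0, 0, 0],
  [0.4, 0, 0, 0, 0],
])

```text
clock: 26.4
eef_pos: [629.6, 317.7, 31.5]
tool_rot: [-3.142, 0.0, 1.57]
force: [-0.3, -0.0, -0.1]
width: 51.6
gripper_force: 0.0
```

>>> play_rows([
  [0.4, 0, 0, 0, 90],
  [0.4, 0, 0, 0, 90],
  [0.4, 0, 0, 0, 90],
  [0.4, 0, 0, 0, 90],
  [0.4, 0, 0, 0, 90],
  [0.4, 0, 0, 0, 90],
  [0.4, 0, 0, 0, 90],
  [0.4, 0, 0, 0, 90],
  [0.4, 0, 0, 0, 90],
  [0.4, 0, 0, 0, 90],
])

```text
clock: 27.4
eef_pos: [629.4, 317.9, 31.4]
tool_rot: [-3.141, 0.0, 0.064]
force: [0.1, 0.3, -0.4]
width: 51.3
gripper_force: 0.0
```

>>> play_rows([
  [0.4, 0, 0, 0, 4.1],
  [0.4, 0, 0, 0, 4.1],
  [1, 0, 0, 0, 4.1],
  [1, 0, 0, 0, 4.1],
  [1, 0, 0, 0, 4.1],
  [1, 0, 0, 0, 4.1],
  [1, 0, 0, 0, 4.1],
  [1, 0, 0, 0, 4.1],
])

```text
clock: 28.2
eef_pos: [629.7, 317.9, 31.7]
tool_rot: [-3.141, -0.0, -0.001]
force: [-1.0, 0.5, 1.5]
width: 28.3
gripper_force: 59.1
```

>>> play_rows([
  [1, 0, 0, -5, 0],
  [1, 0, 0, -9, 0],
  [1, -5, 15, -9, 0],
  [1, -10, 33, -9, 0],
  [1, -10, 33, -9, 0],
  [1, -10, 33, -9, 0],
  [1, -10, 33, -9, 0],
  [1, -10, 33, -9, 0],
  [1, -10, 33, -9, 0],
  [1, -10, 33, -9, 0],
])

```text
clock: 29.2
eef_pos: [526.1, -21.4, 120.6]
tool_rot: [3.135, 0.005, -0.012]
force: [0.1, 0.9, -0.3]
width: 27.8
gripper_force: 59.4
```

>>> play_rows([
  [1, -10.03, 34.41, 0, 0],
  [1, -10.03, 34.41, 0, 0],
  [1, -10.03, 34.41, 0, 0],
  [1, -10.03, 34.41, 0, 0],
  [1, -10.03, 34.41, 0, 0],
  [1, -10.03, 34.41, 0, 0],
  [1, -10.03, 34.41, 0, 0],
  [1, -10.03, 34.41, 0, 0],
  [1, -10.03, 34.41, 0, 0],
  [1, -10.03, 34.41, 0, 0],
])

```text
clock: 30.2
eef_pos: [429.4, -354.4, 121.5]
tool_rot: [-3.14, -0.001, 0.0]
force: [-0.7, 0.9, -1.2]
width: 27.8
gripper_force: 59.5
```

>>> play_rows([
  [1, 0, 0, 0, 0],
])

```text
clock: 30.3
eef_pos: [429.8, -353.7, 121.7]
tool_rot: [-3.14, -0.001, 0.003]
force: [0.8, 0.7, -1.4]
width: 27.3
gripper_force: 59.5
```

```bash
cat > chk.py <<'E'
from h import *
from scipy.optimize import least_squares
G=dict(pl=((453,388),40,23),ws=((631,-121.3),32,15),wl=((629.5,164.3),40,23),ps=((429.3,-356.2),32,15))
H=dict(pl=((453,388.8),(452,386.9)),ws=((630.8,-120.1),(633.3,-122.9)),wl=((629.8,165.6),(629.5,163.4)),ps=((429.6,-354.6),(429.7,-358.1)))
for i,cam in enumerate(("top","side")):
    p,d=ctrl.get_image(cam); np.savez(f"c_{cam}.npz",p=p,d=d); 
    for k,(xy,h,r) in G.items():
        hol=np.array(H[k][i]); H_=h+16
        u0,v0=proj(cam,[*hol,H_])[0]; w=int((r+12)*(.45 if cam=="top" else .75)); 
        v,u=np.mgrid[int(v0)-w:int(v0)+w+1,int(u0)-w:int(u0)+w+1]
        s,E=ray(cam,np.c_[u.ravel(),v.ravel()]); P=(s*d[v,u].reshape(-1,1))@E[:3,:3].T+E[:3,3]
        m=abs(P[:,2]-H_)<(7 if cam=="top" else 3)
        if m.sum()<30: print(cam,k,"hidden");continue
        A=at_z(cam,np.c_[u.ravel(),v.ravel()][m],H_)[:,:2]
        hull=cv2.convexHull(A.astype(np.float32))[:,0]
        f=least_squares(lambda q:np.hypot(*(hull-q[:2]).T)-q[2],[*A.mean(0),r],loss="soft_l1")
        print(cam,k,"fit",f.x.round(1),"mean",A.mean(0).round(1),"off hole fit",(f.x[:2]-hol).round(1),"mean",(A.mean(0)-hol).round(1),m.sum())
E
python3 chk.py
```

```text
top pl fit [452.9 389.   22.6] mean [452.8 389.1] off hole fit [-0.1  0.2] mean [-0.2  0.3] 297
top ws fit [ 630.5 -119.8   14.6] mean [ 630.5 -119.8] off hole fit [-0.3  0.3] mean [-0.3  0.3] 124
top wl fit [629.  164.6  23.1] mean [628.9 164.3] off hole fit [-0.8 -1. ] mean [-0.9 -1.3] 303
top ps hidden
side pl fit [449.3 388.8  23.3] mean [448.7 388.2] off hole fit [-2.7  1.9] mean [-3.3  1.3] 363
side ws fit [ 686.5 -137.6   70.3] mean [ 640.2 -123.3] off hole fit [ 53.2 -14.7] mean [ 6.9 -0.4] 64
side wl fit [625.8 166.2  23.8] mean [626.3 166.3] off hole fit [-3.7  2.8] mean [-3.2  2.9] 194
side ps hidden
```

>>> play_rows([
  [1, 0, 0, 3, 0],
  [1, 0, 0, 5, 0],
  [1, 0, 0, 6.5, 0],
  [1, 0, 0, 7, 0],
  [1, 0, 0, 7.1, 0],
  [1, 0, 0, 7.2, 0],
  [1, 0, 0, 7.2, 0],
  [1, 0, 0, 7.2, 0],
])

```text
clock: 31.2
eef_pos: [428.9, -356.5, 50.2]
tool_rot: [3.141, -0.001, -0.001]
force: [-0.2, -0.5, -1.3]
width: 27.9
gripper_force: 59.5
```

>>> play_rows([
  [1, 0.08, -0.07, 0, 0],
  [1, 0.08, -0.07, 0.1, 0],
  [1, 0.08, -0.07, 0.2, 0],
  [1, 0.08, -0.07, 0.25, 0],
  [1, 0.08, -0.07, 0.25, 0],
])

```text
clock: 31.7
eef_pos: [429.5, -355.5, 47.6]
tool_rot: [3.141, -0.0, -0.001]
force: [-0.2, -0.2, 5.0]
width: 28.0
gripper_force: 60.0
```

>>> play_rows([
  [0.3, 0, 0, 0, 0],
  [0.3, 0, 0, 0, 0],
  [0.3, 0, 0, 0, 0],
  [0.3, 0, 0, -5, 0],
  [0.3, 0, 0, -10, 0],
  [0.3, -5, 3, -15, 0],
  [0.3, -15, 10, -18, 0],
  [0.3, -15, 10, -18, 0],
  [0.3, -15, 10, -18, 0],
  [0.3, -15, 10, -18, 0],
])

```text
clock: 32.7
eef_pos: [271.8, -461.0, 227.9]
tool_rot: [3.137, 0.004, -0.014]
force: [0.2, 0.4, -0.5]
width: 59.6
gripper_force: 0.0
```

```bash
python3 chk.py; python3 -c "
import numpy as np,cv2
cv2.imwrite('pics/f_top.png',np.load('c_top.npz')['p'][:,:,::-1]);cv2.imwrite('pics/f_side.png',np.load('c_side.npz')['p'][:,:,::-1])"
```

```text
top pl fit [452.3 389.1  22.5] mean [452.7 389.1] off hole fit [-0.7  0.3] mean [-0.3  0.3] 295
top ws fit [ 630.3 -119.8   14.7] mean [ 630.4 -119.9] off hole fit [-0.5  0.3] mean [-0.4  0.2] 127
top wl fit [628.9 164.5  23.1] mean [629.  164.2] off hole fit [-0.9 -1.1] mean [-0.8 -1.4] 307
top ps fit [ 430.6 -353.    14.3] mean [ 430.5 -352.7] off hole fit [1.  1.6] mean [0.9 1.9] 121
side pl fit [449.5 388.8  23.3] mean [448.9 388. ] off hole fit [-2.5  1.9] mean [-3.1  1.1] 350
side ws fit [ 694.7 -115.1   76.8] mean [ 642.  -122.9] off hole fit [61.4  7.8] mean [8.7 0. ] 66
side wl fit [625.8 166.2  23.5] mean [626.1 166.2] off hole fit [-3.7  2.8] mean [-3.4  2.8] 201
side ps fit [ 427.6 -351.7   15.8] mean [ 428.7 -351.3] off hole fit [-2.1  6.4] mean [-1.   6.8] 57
```

View pics/f_top.png

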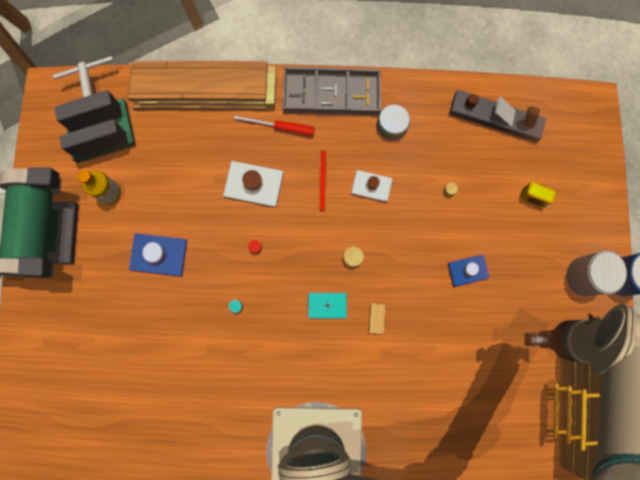

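View pics/f_side.png

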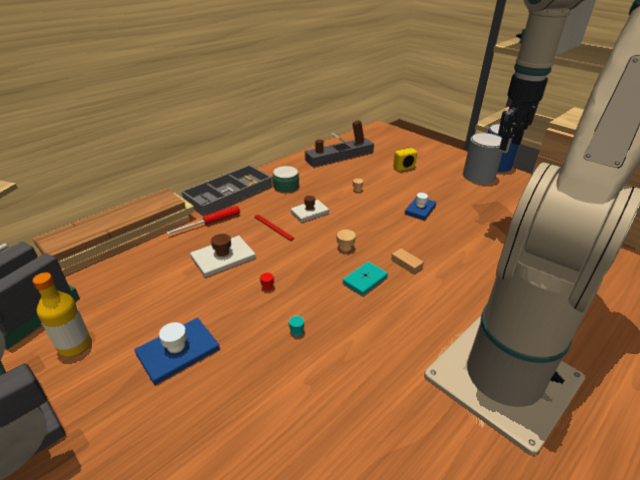

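Run:
```python
from h import *
T=np.load("top0.npz")["p"];S=np.load("side0.npz")["p"]
for cam,I in(("top",T),("side",S)):
    hsv=cv2.cvtColor(I,cv2.COLOR_RGB2HSV)
    for k,xy in dict(BL=(453,388),WL=(629.5,164.5),BS=(429.6,-356),WS=(631,-121)).items():
        m=cv2.inRange(hsv,(105,100,60),(130,255,255)) if k[0]=="B" else cv2.inRange(hsv,(0,0,150),(180,60,255))
        m=cv2.morphologyEx(m,cv2.MORPH_CLOSE,np.ones((5,5)))
        n,l,st,ce=cv2.connectedComponentsWithStats(m); u,v=np.int32(proj(cam,[*xy,16])[0].round()); i=l[v,u]
        # visible outline = hull of board top+bottom; match centroid
        W,L=(90,130) if k[1]=="L" else (60,90)
        P=at_z(cam,np.argwhere(l==i)[:,::-1],16)[:,:2]
        (c,sz,a)=cv2.minAreaRect(P.astype(np.float32))
        print(cam,k,np.round(c,1),np.round(sz),round(a,1),st[i,4])
# side: silhouette of ps now vs model
I=np.load("c_side.npz")["p"]; cv2.imwrite("pics/z.png",cv2.resize(I[180:230,390:450,::-1],None,fx=8,fy=8,interpolation=0))
for z,r in((48,15),(30,15)): 
    for xy in((429.5,-355.5),):
        t=np.radians([0,90,180,270]); print(proj("side",np.c_[xy[0]+r*np.cos(t),xy[1]+r*np.sin(t),0*t+z]).round(1).tolist())
print("hole px side",proj("side",[429.7,-358.1,16]).round(1),proj("side",[429.5,-355.5,16]).round(1))
```

```text
top BL [452.2 387.5] [126.  85.] 84.6 1815
top WL [628.8 165.2] [129.  89.] 79.4 1915
top BS [ 428.6 -352.4] [55. 85.] 14.3 790
top WS [ 629.7 -119.8] [88. 59.] 77.9 861
side BL [445.6 388.8] [128.  93.] 84.9 2711
side WL [627.  165.3] [129.  90.] 79.7 1263
side BS [ 424.  -348.5] [ 59. 100.] 14.8 396
side WS [ 627.4 -119.9] [89. 58.] 77.9 376
[[417.2, 193.3], [418.5, 197.2], [426.3, 197.4], [424.9, 193.4]]
[[416.2, 198.9], [417.5, 202.9], [425.3, 203.0], [423.9, 199.0]]
hole px side [[420.5 204.9]] [[420.  205.3]]
```

View pics/z.png

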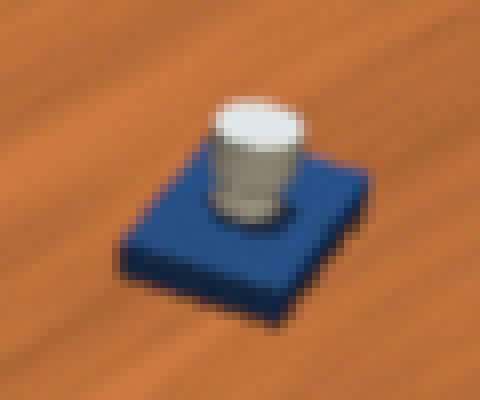

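All four knobs stand upright on the right fronts, and the pine knobs and look-alikes have not moved. In the top view, each knob is within about 2 mm of its hole.

```bash
python3 -c "
from cell import ctrl
print(ctrl.finish_job())"
```

```text
the job is handed in; nothing more can be done
None
```

I handed the job in at about 33 s with all four knobs upright on their matching fronts, each within about 2 mm of its hole by the top camera (the rougher side view read 3–7 mm off where it could be fitted), and the pine knobs untouched.

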